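# Lock a block in the drill jig with its bayonet bolt

### The arm

A 7-joint arm with a two-finger parallel gripper is mounted at the origin on a cart in front of the work surface, level with it; the furniture and walls round the work are solid. World frame = base frame: x ahead of the robot, y to its left, z up, the work surface at z = 0. Lengths are in m, angles in rad, forces in N, time in s.
With the tool pointing down it reaches from about 0.4 to 0.85 m from the base axis. Payload 4.5 kg.
Tool frame: the origin (TCP) lies where the fingers leave the gripper's body, on its centre line; the fingertips stand 64 mm ahead of it and the grasp point (between the pads) lies 45 mm ahead of it; z points along the fingers, y is the line along which they close (so a half turn about z gives the same grasp; the last joint's range is limited). The gripper opens to 88 mm and grips with 3 to 60 N. Pads are 18 mm wide; open, the fingers measure 123 mm over their backs; the gripper's body (75 mm by 187 mm) begins 45 mm behind the grasp point.
Start: joints at [1.157, 0.689, -0.195, 1.565, 0.157, 0.902, -0.215], TCP at [0.271, -0.563, 0.303] pointing down, gripper open.
Joint ranges: [-3.01, 3.01], [-0.46, 2.08], [-1.47, 1.51], [0.13, 2.56], [-1, 4.14], [0.04, 2.09], [-2.66, 2.66]. Speed limits (rad/s): [2.57, 2.57, 3.14, 3.14, 3.14, 3.14, 3.14].

### API

Orientations are given as a unit quaternion [x, y, z, w].
In Python, from plant import r gives the robot as it stands.
- The arm moves only by the tool play_rows, never from a script. Its arguments are lists of equal length, an entry for each row: "translation": the shift along the tool's x, y, z in m, a list of three; "delta_rot": the turn, a rotation vector about the tool's x, y, z in degrees, a list of three; "grip": the opening, from -1 (shut) to 1 (fully open). In form: {"translation": [[x, y, z], ...], "delta_rot": [[rx, ry, rz], ...], "grip": [grip, ...]}. A call has 1 to 20 rows; each row shifts and turns the commanded pose from where the row before left it, along the tool's axes as they then stand; what a row does not reach is not made up. A row lasts 1/8 s, in which the tool goes at most 62.5 mm and 10.7 degrees, less where a joint would pass 70% of its speed; a pose out of reach is approached as far as the arm can. A call with a gripper value outside its range is refused whole. The fingers move at their own pace and stop on an object; "squeeze" is the grip in N (left out, the last holds). Time passes only in rows, so rows that do not move let the fingers close. It gives the time, the measured TCP pose, the force, the opening and the grip force at its end, in the units of the state.
- r.get_state(): the state, without advancing time (a new reading comes with each control period).
- r.snapshot(name): name is "scene" or "top" or "wrist"; returns the picture (400x640x3 uint8, blue, green, red); there is no depth.
- r.get_calibration(name): a dict with "intrinsics" (3x3 intrinsics, pixels), "eye" and "rotation" of the camera in the world. Camera axes: x right, y up, looking along -z (the intrinsics and any distortion apply to the point x, -y, -z); pixel columns grow to the right and rows downward; lengths in m; the calibration is good to about 2 mm. A picture is of the moment at which its call begins: read the wrist's pose just before it. get_calibration takes no time and is no camera call; for the wrist camera it gives the pose at the moment of the call.
- r.finish_job(): hands the job in; it is judged then, once.
Trained networks look in the newest picture that a camera, given by its name, has taken for a name from the list of things; names that differ only in an ending like _2 or _b are one class to them, and where a whole thing is asked for, a point or a joint stands for the part that bears it (a point fixed in the world has none). Each returns a list of dicts, best first, with "confidence" (0 to 1); they miss things now and then, are a little off and sometimes report something else, mostly with a low value. They report only what shows in the picture. A call takes as long as a camera call. They do not tell look-alikes from the thing itself.
- r.look_for(camera, target): "point" ([x, y, z] in m, in world coordinates, good to about 4 mm: the middle of the surface that is visible of it).
- r.silhouettes(camera, target): "pixels" (400x640 bool, what is visible of it).
The state is a dict: "clock": time; "q": joint angles; "qd": joint speeds; "joint_torque": joint torques, N m; "tool_pos": TCP position; "eef_rot": TCP orientation; "contact_force": force on the tool from outside, world axes, zero at the start; "moment": the same for the moment, N m; "opening": opening from 0.0 (shut) to 1.0 (fully open); "finger_force": force on a finger pad.
Only numpy, scipy, OpenCV 4.12 (cv2) and the standard library are available. Lean on these libraries where they do the work, as an engineer would, in place of code of your own. Each camera call takes 0.05 s, during which the arm holds its last target. There are 200 camera calls.

### The job

The hardwood block lies loose in the nest of the drill jig; clamp it ready for drilling. With the fingertips, push the jig's upright ball handle along its slot all the way forward, so that the bolt drives the block home against the end stop, then turn the corner: push the handle over sideways into the side leg of the slot and down to the end of that leg, so that the bolt is locked. Only push: do not lift or carry the block, and leave the steel block, the tape roll and the brass bar where they lie.

Things in the scene. Friction and masses are not known exactly. Their poses are not given: they have to be found in the camera images.
- jig: Drill jig fixed on the bench: grey cast base 104 x 255 x 12 mm (x, y, z) with a bolt barrel at one end, a nest for the block between low rails and an end stop at the other. Origin: on the bench, under the middle of the base; z up, y from the bolt end towards the end stop, x across; -x is the long side nearer the robot.
- slot_corner (a point): Corner of the L-shaped slot in the round aluminium barrel (radius 20 mm, along y, y = -122 to -40 mm, axis at x = 0, z = 33 mm). At x = 0, y = -60, z = 53 mm in the jig's frame, on the barrel's top. The long leg runs from y = -105 mm along the top to this corner; from here the side leg goes round the barrel's -x side.
- stop_face (a point): Middle of the end stop's face, at x = 0, y = +112, z = 33 mm in the jig's frame. The nest in front of it is 64 mm wide, its floor (the base's top) 12 mm above the bench, the rails' tops 26 mm. A drill plate with a bush stands out from the stop over the block, from y = +42 mm on: underside 54 mm, bush's rim 66 mm above the bench.
- bolt (a joint): How far the bolt has been pushed forward along the jig's +y, in m: 0 at the rear end of the slot, 0.045 at the forward end, where the stem faces the side leg (the stem can enter the leg from 0.042 on). It has stiff friction of about 4 N, which holds it where it is left.
- bolt_handle (a joint): Turn of the handle about the bolt's axis, in rad: 0 upright in the long leg, growing as its ball swings over towards the jig's -x and down; 1.40 (80 degrees, ball nearly level with the axis) is the end of the side leg. The slot stops it near 0 until the bolt is fully forward. Friction (about 1 N at the ball) holds it where it is left.
- knob (a point): Centre of the black ball of the handle, radius 11 mm, 62 mm from the bolt's axis on a steel stem of 8 mm diameter. With the handle upright it is at x = 0, y = -105 mm + bolt travel, z = 95 mm in the jig's frame; at the end of the side leg at x = -61 mm, z = 44 mm.
- nose: Rubber-faced nose at the front of the bolt, 18 mm diameter, which springs back into the bolt by up to 8 mm (0.5 N per mm). Origin on the bolt's axis, 17 mm behind its face; y forward as the jig's. Unsprung, the face is at y = -18 mm + bolt travel in the jig's frame. With the bolt fully forward and the block home it is pressed in about 5 mm.
- block: Loose hardwood block, 60 x 90 x 35 mm (x, y, z), lying in the jig's nest with its length along the jig's y. Origin: centre of its underside. Home against the end stop its origin is at y = +67 mm in the jig's frame.
- steel_block: Bystander: dark steel block 68 x 66 x 62 mm on the bench beyond or to the right of the jig. Origin: centre of its underside.
- tape: Bystander: roll of tape, 104 mm across, 25 mm high, lying on the bench beyond or to the right of the jig. Origin: centre of its underside.
- bar: Bystander: brass bar 12 x 110 x 12 mm on the bench in front of the jig. Origin: centre of its underside.
Things that resemble listed ones, but are neither listed nor needed, are in the scene too. What is shaped like the block but blue is not meant.

How it is judged:
On the way, in this order (a step that is already met when the one before it is completed fails the run):
1. the handle has been pushed to the forward end of the long leg (value of joint bolt above 0.041 m), for 0.05 s.
2. the handle has been swung over to the end of the side leg (value of joint bolt above 0.041 m and value of joint bolt_handle above 1.25 rad), for 0.2 s.
At the end, for the whole second after the job is handed in: The bolt is forward (travel over 41 mm), the handle is over at the end of the side leg (over 1.25 rad of 1.40), the block lies flat and square on the nest's floor within 2 mm of the end stop, at rest, and the bolt's nose presses on it with more than 0.8 N (all of step 2 and y of block in the frame of jig above 0.065 m and z of block in the frame of jig below 0.015 m and angle between the y axis of block and the y axis of jig, either way round below 0.06 rad and contact force between nose and block above 0.8 N and linear speed of block below 0.01 m/s); the robot touches nothing.
It fails at once if the block is lifted off the nest's floor or tipped (z of block in the frame of jig above 0.018 m or angle between block's own z axis and vertical above 0.15 rad).
It fails at once if the steel block, the tape roll or the brass bar is moved by more than 15 mm (distance of any of steel_block, tape, bar from where it was at the start of the episode above 0.015 m).
It also fails if it takes over 40 s, if anything falls off the work surface, if the arm or the gripper's body presses on something with over 40 N, if the wrist force passes 120 N, or if a joint passes its speed limit or range.

## Working session

There is one attempt and no reset: what is moved stays moved. The work goes in short steps, Python scripts to look and compute and a tool call to move; the robot and the scene stay as the last step left them, time stands still between calls to the robot, and variables do not carry over. Pictures are saved under pics/ and viewed, at most 10 in all, crops included, and the job is handed in when it is done.

Besides the shell and the picture viewer there is one more tool, called by a JSON object that holds its "api" and its "payload". play_rows: Moves the arm, as the interface text tells. Its arguments: {"type":"object","properties":{"translation":{"type":"array","items":{"type":"array","items":{"type":"number"}}},"delta_rot":{"type":"array","items":{"type":"array","items":{"type":"number"}}},"grip":{"type":"array","items":{"type":"number"}},"squeeze":{"type":"number"}},"required":["translation","delta_rot","grip"]}

```bash
mkdir -p pics; ls; python3 - <<'E'
from plant import r
import cv2,numpy as np
s=r.get_state();print(s['clock'],s['tool_pos'],s['eef_rot'],s['opening'])
a=r.snapshot("scene");b=r.snapshot("top")
cv2.imwrite('pics/scene1.png',a);cv2.imwrite('pics/top1.png',b)
for c in("scene","top"):
  k=r.get_calibration(c);print(c,k['eye'],np.round(k['intrinsics'],1).tolist(),np.round(k['rotation'],3).tolist(),[x for x in k])
  for t in("knob","jig","block","slot_corner","stop_face","steel_block","tape","bar"):
    print(t,[(np.round(d['point'],3).tolist(),round(d['confidence'],2)) for d in r.look_for(c,t)][:4])
E
```

```text
pics
0.0 [ 0.27035076 -0.5629476   0.30191405] [ 9.75028324e-01  2.22078716e-01 -2.66689786e-04 -8.60761641e-04] 0.9999060153795776
scene [-0.08390671  0.44934703  0.55672532] [[420.6, 0.0, 319.0], [0.0, 420.6, 196.2], [0.0, 0.0, 1.0]] [-0.25, 0.412, 0.754, -0.447] ['intrinsics', 'eye', 'rotation']
knob [([0.553, 0.083, 0.095], 0.46)]
jig [([0.541, 0.176, 0.02], 0.81), ([0.545, 0.229, 0.04], 0.28), ([0.555, 0.086, 0.052], 0.21)]
block [([0.395, 0.086, 0.039], 0.91), ([0.376, 0.251, 0.038], 0.72), ([0.543, 0.228, 0.043], 0.68), ([0.551, 0.084, 0.096], 0.39)]
slot_corner [([0.54, 0.172, 0.023], 0.56)]
stop_face [([0.537, 0.168, 0.019], 0.93)]
steel_block [([0.676, -0.146, 0.05], 0.7)]
tape [([0.769, 0.06, 0.018], 0.57)]
bar [([0.482, 0.27, 0.013], 0.97)]
top [0.29845351 0.07375411 1.36172123] [[493.0, 0.0, 316.8], [0.0, 493.0, 191.4], [0.0, 0.0, 1.0]] [0.077, -0.076, -0.695, 0.711] ['intrinsics', 'eye', 'rotation']
knob [([0.558, 0.078, 0.105], 0.61)]
jig [([0.552, 0.164, 0.016], 0.61)]
block [([0.56, 0.21, 0.047], 0.91), ([0.391, 0.247, 0.036], 0.73), ([0.408, 0.084, 0.039], 0.65)]
slot_corner [([0.556, 0.168, 0.019], 0.8), ([0.776, 0.061, 0.022], 0.17)]
stop_face [([0.558, 0.166, 0.016], 0.59), ([0.778, 0.062, 0.024], 0.42)]
steel_block [([0.69, -0.155, 0.062], 0.92), ([0.556, 0.103, 0.043], 0.64)]
tape [([0.777, 0.061, 0.02], 0.91)]
bar [([0.486, 0.268, 0.01], 0.65)]
```

View pics/scene1.png

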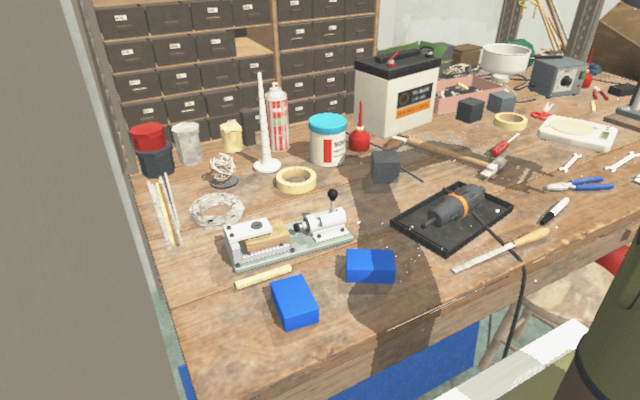

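View pics/top1.png

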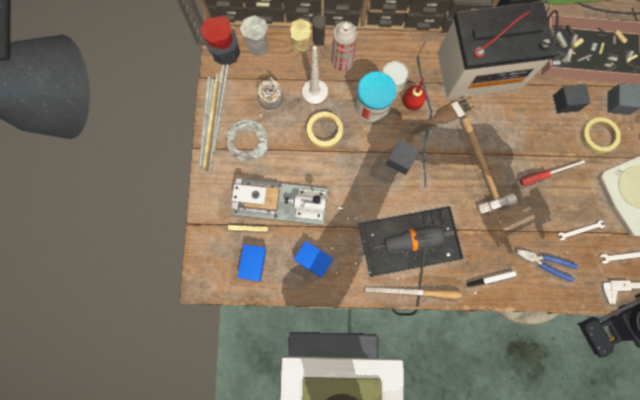

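Scene: the jig is at about (285,235), with its black knob at (333,194) and the wood block at (265,235). The lookalikes are the blue blocks at (294,302) and (370,266). The tape is at (297,180), the steel block at (385,167) and the bar at (263,276). In the top view the jig is at (280,200), with the bolt end on the right (-y world). Only one handle shows.

```bash
cat > h.py <<'E'
from plant import r
import cv2,numpy as np
def ray(c,p):
    k=r.get_calibration(c);d=np.linalg.inv(k['intrinsics'])@[p[0],p[1],1.]
    d=np.array(k['rotation'])@[d[0],-d[1],-d[2]];return np.array(k['eye']),d
def atz(c,p,z):
    e,d=ray(c,p);return e+d*(z-e[2])/d[2]
def proj(c,P):
    k=r.get_calibration(c);v=(np.atleast_2d(P)-k['eye'])@np.array(k['rotation'])
    v=v*[1,-1,-1];u=v@np.array(k['intrinsics']).T;return u[:,:2]/u[:,2:]
def tri(a,b):
    (e,d),(f,g)=a,b
    t=np.linalg.lstsq(np.c_[d,-g],f-e,rcond=None)[0];p,q=e+t[0]*d,f+t[1]*g
    return (p+q)/2,np.linalg.norm(p-q)
E
python3 - <<'E'
from h import *
a=r.snapshot("scene");b=r.snapshot("top")
cen={}
for c in("scene","top"):
  for t in("knob","jig","block"):
    for d in r.silhouettes(c,t)[:4]:
      m=d['pixels'].astype(np.uint8)
      if m.sum()==0: continue
      y,x=np.nonzero(m);print(c,t,round(d['confidence'],2),m.sum(),x.min(),x.max(),y.min(),y.max(),round(x.mean(),1),round(y.mean(),1))
      if t=="jig" and m.sum()>800 :
        h=cv2.convexHull(np.c_[x,y].astype(np.float32));print(' hull4',[np.round(atz(c,p,.012)[:2],3).tolist() for p in cv2.boxPoints(cv2.minAreaRect(h))])
A=cv2.resize(a[170:290,200:370],None,fx=4,fy=4,interpolation=2)[:, :]
B=cv2.resize(b[160:240,220:340],None,fx=5.6,fy=5.6,interpolation=2)
cv2.imwrite('pics/a.png',A);cv2.imwrite('pics/b.png',B)
E
```

```text
scene knob 0.65 181 327 337 188 212 331.7 198.5
scene knob 0.4 797 276 315 167 193 295.9 180.3
scene jig 0.66 4207 223 352 190 273 287.2 237.5Traceback (most recent call last):
  File "<stdin>", line 11, in <module>
  File "h.py", line 7, in atz
    e,d=ray(c,p);return e+d*(z-e[2])/d[2]
        ~~~^^^^^
  File "h.py", line 5, in ray
    d=np.array(k['rotation'])@[d[0],-d[1],-d[2]];return np.array(k['eye']),d
      ~~~~~~~~~~~~~~~~~~~~~~~^~~~~~~~~~~~~~~~~~~
ValueError: matmul: Input operand 1 has a mismatch in its core dimension 0, with gufunc signature (n?,k),(k,m?)->(n?,m?) (size 3 is different from 4)
```

```bash
sed -i "s/np.array(k\['rotation'\])/R(k)/; 2a from scipy.spatial.transform import Rotation\ndef R(k): return Rotation.from_quat(k['rotation']).as_matrix()" h.py
python3 - <<'E'
from h import *
a=r.snapshot("scene");b=r.snapshot("top")
for c in("scene","top"):
  for t in("knob","jig","block"):
    for d in r.silhouettes(c,t)[:4]:
      m=d['pixels'].astype(np.uint8)
      if m.sum()==0: continue
      y,x=np.nonzero(m);print(c,t,round(d['confidence'],2),m.sum(),x.min(),x.max(),y.min(),y.max(),round(x.mean(),1),round(y.mean(),1))
      if t=="jig" and m.sum()>800 and c=="top":
        h=cv2.convexHull(np.c_[x,y].astype(np.float32));print(' hull4',[(p.round(1).tolist(),np.round(atz(c,p,.012)[:2],3).tolist()) for p in cv2.boxPoints(cv2.minAreaRect(h))])
print(proj('top',[.556,.08,.095]),proj('scene',[.556,.08,.095]))
A=cv2.resize(a[180:280,215:360],None,fx=5,fy=5,interpolation=2)
B=cv2.resize(b[170:230,225:335],None,fx=7,fy=7,interpolation=2)
cv2.imwrite('pics/a.png',A);cv2.imwrite('pics/b.png',B)
E
```

```text
scene knob 0.57 131 327 336 189 212 331.5 198.6
scene jig 0.79 4361 222 352 189 273 287.7 237.5
scene block 0.94 1995 269 319 274 332 293.6 302.8
scene block 0.93 1658 345 394 248 283 369.2 266.1
scene block 0.91 833 242 289 219 252 268.6 237.8
top knob 0.59 42 313 319 196 203 315.9 199.1
top jig 0.58 2971 232 326 179 224 280.5 201.2
 hull4 [([230.0, 214.39999389648438], [0.523, 0.318]), ([234.0, 177.6999969482422], [0.629, 0.313]), ([327.20001220703125, 188.0], [0.605, 0.049]), ([323.1000061035156, 224.8000030517578], [0.5, 0.059])]
top block 0.93 776 238 264 245 280 251.1 262.6
top block 0.91 497 243 279 185 211 266.1 199.5
top block 0.73 787 294 331 241 277 312.7 259.2
[[315.94691376 198.88335335]] [[331.10375004 193.21224347]]
```

View pics/a.png

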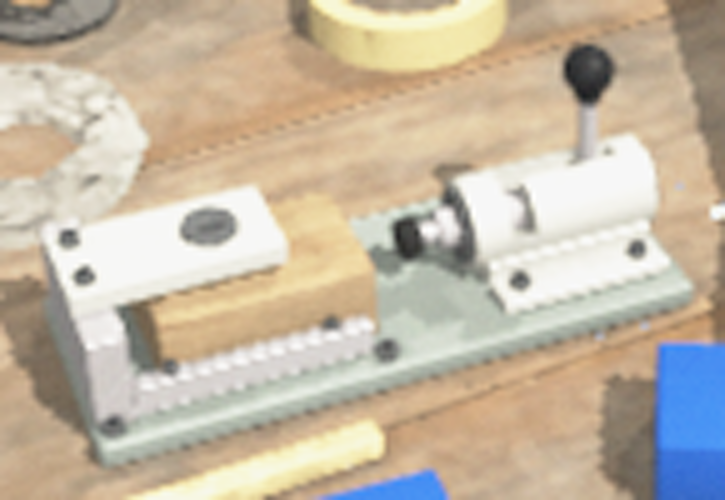

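View pics/b.png

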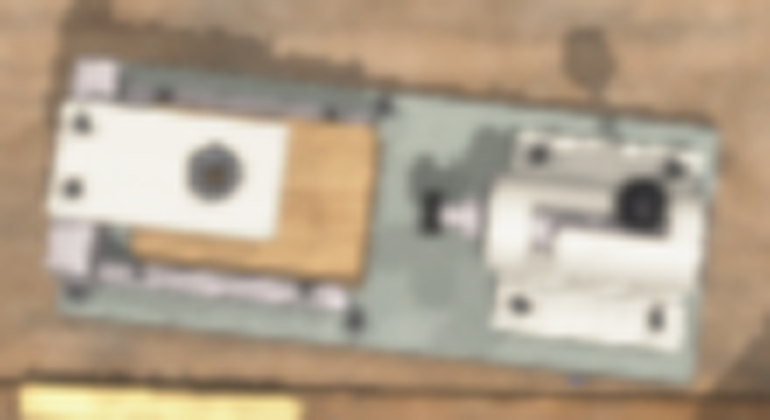

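The crops confirm it. In the scene crop the ball is at (588,72). In the top crop it is at (640,206), at the rear of the slot, and the block is under the drill plate. The side leg opens towards the robot at (545,235). I'll fit the jig pose from the corners and the knob.

```bash
python3 - <<'E'
from h import *
from scipy.optimize import least_squares
ps=lambda u,v:((u+.5)/5+214.5,(v+.5)/5+179.5)
pt=lambda u,v:((u+.5)/7+224.5,(v+.5)/7+169.5)
obs=[('scene',ps(588,72),(0,-105,95)),('top',pt(640,206),(0,-105,95)),
('top',pt(60,316),(-52,127.5,12)),('top',pt(692,382),(-52,-127.5,12)),('top',pt(718,122),(52,-127.5,12)),
('scene',ps(100,452),(-52,127.5,12)),('scene',ps(692,290),(-52,-127.5,12))]
k,g=tri(ray('scene',obs[0][1]),ray('top',obs[1][1]));print('knob',k.round(4),g)
def W(q,P):
    c,s=np.cos(q[2]),np.sin(q[2]);P=np.array(P)/1000;return np.array([q[0]+c*P[0]-s*P[1],q[1]+s*P[0]+c*P[1],P[2]])
f=lambda q:np.concatenate([proj(c,W(q,P))[0]-u for c,u,P in obs])
o=least_squares(f,[.56,.18,0],loss='soft_l1');print(o.x,f(o.x).reshape(-1,2).round(1).tolist())
for P in[(0,-105,95),(0,-60,95),(-61,-60,44),(0,112,33)]:print(P,W(o.x,P).round(4))
E
```

```text
knob [0.5554 0.079  0.0933] 0.002192551744771484
[ 0.56374451  0.18089755 -0.07786557] [[0.6, -1.2], [1.4, 0.1], [-1.1, 0.3], [0.1, 0.1], [-0.0, 0.7], [-1.1, 0.3], [-0.2, -1.7]]
(0, -105, 95) [0.5556 0.0762 0.095 ]
(0, -60, 95) [0.5591 0.1211 0.095 ]
(-61, -60, 44) [0.4983 0.1258 0.044 ]
(0, 112, 33) [0.5725 0.2926 0.033 ]
```

{"api": "play_rows", "payload": {"translation": [[0,0,0],[0,0,0],[0,0,0],[0,0,0],[0.0156,-0.041,0.0033],[0.0156,-0.041,0.0033],[0.0156,-0.041,0.0033],[0.0156,-0.041,0.0033],[0.0156,-0.041,0.0033],[0.0156,-0.041,0.0033],[0.0156,-0.041,0.0033],[0.0156,-0.041,0.0033],[0.0156,-0.041,0.0033],[0.0156,-0.041,0.0033],[0.0156,-0.041,0.0033],[0.0156,-0.041,0.0033],[0.0156,-0.041,0.0033],[0.0156,-0.041,0.0033],[0.0156,-0.041,0.0033],[0,0,0]], "delta_rot": [[0,0,7.5],[0,0,7.5],[0,0,7.5],[0,0,7.6],[0,0,0],[0,0,0],[0,0,0],[0,0,0],[0,0,0],[0,0,0],[0,0,0],[0,0,0],[0,0,0],[0,0,0],[0,0,0],[0,0,0],[0,0,0],[0,0,0],[0,0,0],[0,0,0]], "grip": [-1,-1,-1,-1,-1,-1,-1,-1,-1,-1,-1,-1,-1,-1,-1,-1,-1,-1,-1,-1]}}

```text
clock: 4.0
tool_pos: [0.5528, 0.0364, 0.2529]
eef_rot: [0.999, -0.035, 0.001, -0.001]
contact_force: [-1.6, -0.9, -0.3]
opening: 0.005
finger_force: 0.0
```

```bash
cat >> h.py <<'E'
def tipjig():
    s=r.get_state();q=[.56374,.1809,-.07787];M=Rotation.from_quat(s['eef_rot']).as_matrix()
    p=s['tool_pos']+.064*M[:,2]-[q[0],q[1],0];J=Rotation.from_euler('z',q[2]).as_matrix()
    print('clock',round(s['clock'],2),'tip jig mm',(1000*J.T@p).round(1),'F jig',(J.T@s['contact_force']).round(1),'open',round(s['opening'],2),'toolaxes in jig',(J.T@M).round(3).tolist())
E
python3 - <<'E'
from h import *
tipjig();print(r.get_state()['q'].round(2))
E
```

```text
clock 4.0 tip jig mm [   0.4 -144.7  188.9] F jig [-1.5 -1.  -0.3] open 0.0 toolaxes in jig [[1.0, 0.008, 0.001], [0.008, -1.0, 0.003], [0.001, -0.003, -1.0]]
[-0.19  0.66  0.07  1.84 -0.07  0.64 -1.72]
```

{"api": "play_rows", "payload": {"translation": [[0,0.007,0.027],[0,0,0.035],[0,0,0.03],[0,0,0.015],[0,0,0],[0,0,0]], "delta_rot": [[0,0,0],[0,0,0],[0,0,0],[0,0,0],[0,0,0],[0,0,0]], "grip": [-1,-1,-1,-1,-1,-1]}}

```text
clock: 4.75
tool_pos: [0.5517, 0.0244, 0.1472]
eef_rot: [0.999, -0.039, 0.001, 0.0]
contact_force: [-0.2, -1.1, 0.7]
opening: 0.008
finger_force: 0.0
```

```bash
python3 - <<'E'
from h import *
tipjig()
a=r.snapshot("scene");w=r.snapshot("wrist")
A=cv2.resize(a[100:280,215:400],None,fx=3,fy=3,interpolation=2)
cv2.imwrite('pics/c.png',A)
E
```

```text
clock 4.75 tip jig mm [   0.2 -157.    83.2] F jig [-0.1 -1.1  0.7] open 0.01 toolaxes in jig [[1.0, 0.0, 0.002], [0.0, -1.0, 0.0], [0.002, -0.0, -1.0]]
```

View pics/c.png

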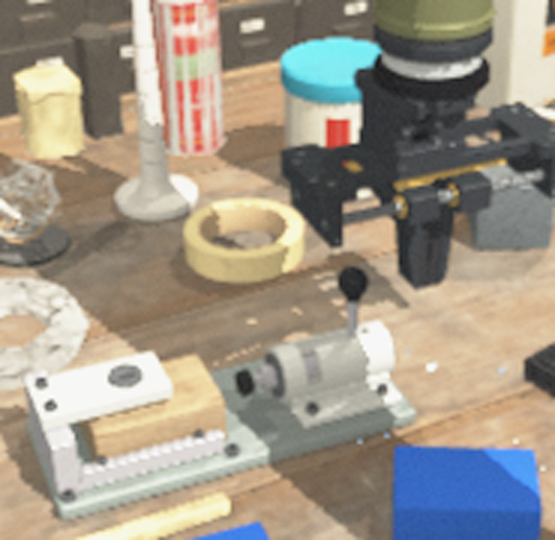

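The closed fingers hang behind the ball at crop (425,270), and the ball is at (352,283). I'll push forward now.

{"api": "play_rows", "payload": {"translation": [[0,-0.01,0],[0,-0.008,0],[0,-0.005,0],[0,-0.005,0],[0,-0.005,0],[0,-0.005,0],[0,-0.005,0],[0,-0.005,0],[0,-0.005,0],[0,-0.005,0],[0,-0.004,0],[0,0,0]], "delta_rot": [[0,0,0],[0,0,0],[0,0,0],[0,0,0],[0,0,0],[0,0,0],[0,0,0],[0,0,0],[0,0,0],[0,0,0],[0,0,0],[0,0,0]], "grip": [-1,-1,-1,-1,-1,-1,-1,-1,-1,-1,-1,-1]}}

```text
clock: 6.35
tool_pos: [0.5561, 0.0871, 0.1462]
eef_rot: [0.999, -0.038, 0.0, -0.0]
contact_force: [1.4, -2.8, 0.7]
opening: 0.008
finger_force: 1.5
```

```bash
python3 - <<'E'
from h import *
tipjig()
E
```

```text
clock 6.35 tip jig mm [ -0.3 -94.1  82.2] F jig [ 1.6 -2.7  0.7] open 0.01 toolaxes in jig [[1.0, 0.001, 0.001], [0.001, -1.0, 0.0], [0.001, -0.0, -1.0]]
```

{"api": "play_rows", "payload": {"translation": [[0,-0.003,0],[0,-0.003,0],[0,-0.002,0],[0,0,0]], "delta_rot": [[0,0,0],[0,0,0],[0,0,0],[0,0,0]], "grip": [-1,-1,-1,-1]}}

```text
clock: 6.85
tool_pos: [0.5562, 0.0915, 0.1463]
eef_rot: [0.999, -0.04, -0.0, 0.002]
contact_force: [0.2, -9.3, 1.5]
opening: 0.003
finger_force: 4.9
```

```bash
python3 - <<'E'
from h import *
tipjig()
E
```

```text
clock 6.85 tip jig mm [ -0.6 -89.9  82.3] F jig [ 0.9 -9.2  1.5] open 0.0 toolaxes in jig [[1.0, -0.002, -0.001], [-0.002, -1.0, -0.004], [-0.001, 0.004, -1.0]]
```

{"api": "play_rows", "payload": {"translation": [[0,-0.003,0],[0,-0.003,0],[0,0,0],[0,0,0]], "delta_rot": [[0,0,0],[0,0,0],[0,0,0],[0,0,0]], "grip": [-1,-1,-1,-1]}}

```text
clock: 7.35
tool_pos: [0.5562, 0.0925, 0.1463]
eef_rot: [0.999, -0.042, -0.001, 0.005]
contact_force: [-1.1, -18.8, 5.1]
opening: 0.007
finger_force: 9.4
```

```bash
python3 - <<'E'
from h import *
tipjig()
r.snapshot("scene");b=r.snapshot("top")
a=r.snapshot("scene");A=cv2.resize(a[180:280,215:360],None,fx=5,fy=5,interpolation=2)
cv2.imwrite('pics/d.png',A)
E
```

```text
clock 7.35 tip jig mm [ -0.7 -89.3  82.3] F jig [  0.4 -18.8   5.1] open 0.01 toolaxes in jig [[1.0, -0.007, -0.002], [-0.007, -1.0, -0.01], [-0.002, 0.01, -1.0]]
```

View pics/d.png

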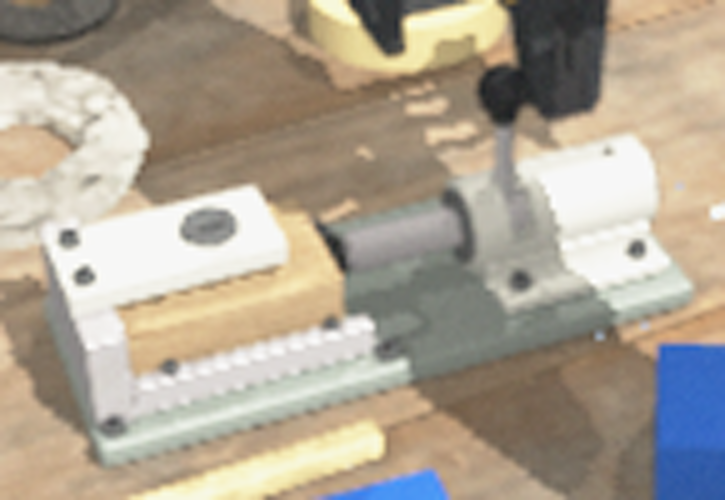

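The block sits against the stop, the nose presses on it, and the ball is at crop (500,93) facing the side leg. Next I back off and come round to the ball's +x side.

{"api": "play_rows", "payload": {"translation": [[0,0.01,0],[0,0.018,0],[0.017,0,0],[0.017,0,-0.008],[0,-0.02,0],[0,-0.02,0],[0,-0.014,0],[0,0,0],[0,0,0]], "delta_rot": [[0,0,0],[0,0,0],[0,0,0],[0,0,0],[0,0,0],[0,0,0],[0,0,0],[0,0,0],[0,0,0]], "grip": [-1,-1,-1,-1,-1,-1,-1,-1,-1]}}

```text
clock: 8.62
tool_pos: [0.5925, 0.1232, 0.1541]
eef_rot: [0.999, -0.039, -0.0, 0.001]
contact_force: [-0.3, -0.5, -0.5]
opening: 0.003
finger_force: 0.0
```

```bash
python3 - <<'E'
from h import *
tipjig()
p=None
for t in range(0,86,10):
    a=np.radians(t);C=np.array([-60*np.sin(a)+9*np.cos(a)+9,33+60*np.cos(a)+9*np.sin(a)]);print(t,C.round(1),None if p is None else (C-p).round(1));p=C
E
```

```text
clock 8.62 tip jig mm [ 33.2 -55.4  90.1] F jig [-0.3 -0.5 -0.5] open 0.0 toolaxes in jig [[1.0, 0.0, -0.0], [0.0, -1.0, -0.001], [-0.0, 0.001, -1.0]]
0 [18. 93.] None
10 [ 7.4 93.7] [-10.6   0.7]
20 [-3.1 92.5] [-10.5  -1.2]
30 [-13.2  89.5] [-10.1  -3. ]
40 [-22.7  84.7] [-9.5 -4.7]
50 [-31.2  78.5] [-8.5 -6.3]
60 [-38.5  70.8] [-7.3 -7.7]
70 [-44.3  62. ] [-5.8 -8.8]
80 [-48.5  52.3] [-4.2 -9.7]
```

{"api": "play_rows", "payload": {"translation": [[-0.008,0,0],[-0.007,0,-0.003],[-0.0055,0,-0.0005],[-0.0055,0,0],[-0.005,0,0.0005],[-0.005,0,0.0007],[0,0,0]], "delta_rot": [[0,0,0],[0,0,0],[0,0,0],[0,0,0],[0,0,0],[0,0,0],[0,0,0]], "grip": [-1,-1,-1,-1,-1,-1,-1]}}

```text
clock: 9.5
tool_pos: [0.5563, 0.1267, 0.1564]
eef_rot: [0.999, -0.039, -0.001, 0.0]
contact_force: [0.3, 0.3, 0.1]
opening: 0.006
finger_force: 0.0
```

```bash
python3 - <<'E'
from h import *
tipjig()
a=r.snapshot("scene");A=cv2.resize(a[150:280,215:400],None,fx=4,fy=4,interpolation=2)
cv2.imwrite('pics/e.png',A)
E
```

```text
clock 9.5 tip jig mm [ -3.3 -54.6  92.4] F jig [0.3 0.3 0.1] open 0.01 toolaxes in jig [[1.0, 0.001, -0.001], [0.001, -1.0, -0.0], [-0.001, 0.0, -1.0]]
```

View pics/e.png

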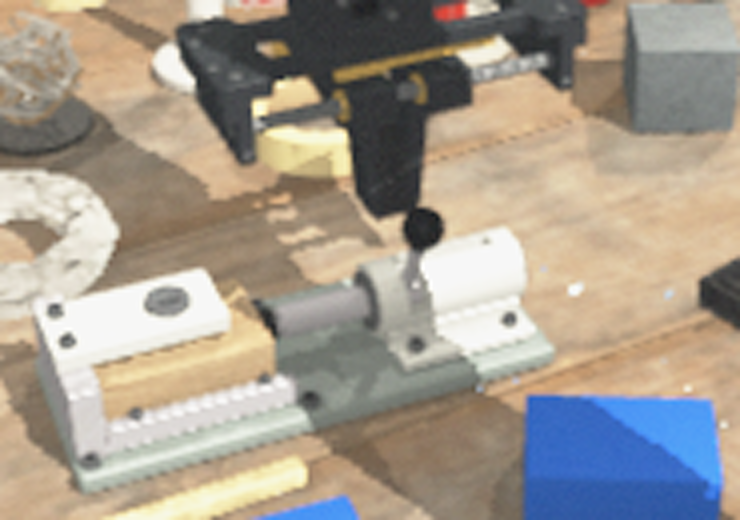

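The handle is tilting over: the ball is at crop (420,228) with the fingertip on its far side. I'll continue along the arc.

{"api": "play_rows", "payload": {"translation": [[0,0.005,0.001],[-0.005,0,0.002],[-0.005,0,0.002],[-0.005,0,0.0025],[-0.0045,0,0.0025],[-0.0045,0,0.003],[-0.004,0,0.003],[0,0,0]], "delta_rot": [[0,0,0],[0,0,0],[0,0,0],[0,0,0],[0,0,0],[0,0,0],[0,0,0],[0,0,0]], "grip": [-1,-1,-1,-1,-1,-1,-1,-1]}}

```text
clock: 10.55
tool_pos: [0.5279, 0.124, 0.1402]
eef_rot: [0.999, -0.038, -0.001, 0.0]
contact_force: [-1.1, 0.8, 0.2]
opening: 0.004
finger_force: 0.1
```

```bash
python3 - <<'E'
from h import *
tipjig()
a=r.snapshot("scene");A=cv2.resize(a[150:280,215:400],None,fx=4,fy=4,interpolation=2)
cv2.imwrite('pics/f.png',A)
E
```

```text
clock 10.55 tip jig mm [-31.3 -59.5  76.2] F jig [-1.2  0.7  0.2] open 0.0 toolaxes in jig [[1.0, 0.001, -0.001], [0.001, -1.0, -0.0], [-0.001, 0.0, -1.0]]
```

View pics/f.png

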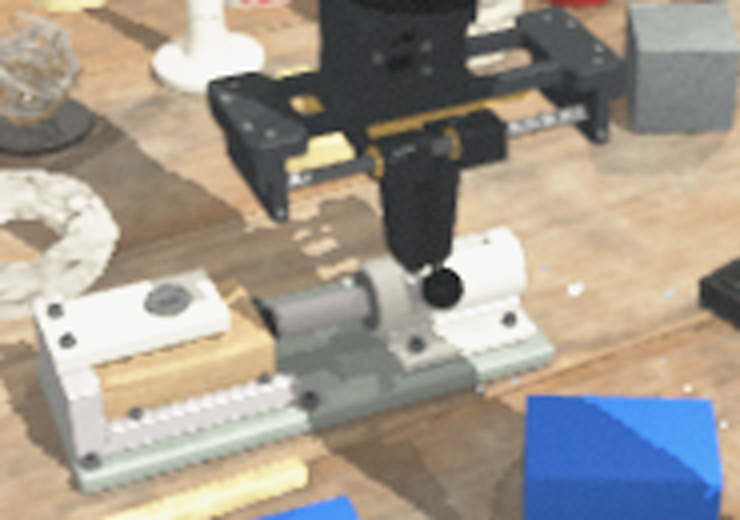

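The handle is about 50° over, with the ball at crop (440,288). I'll go on to the end, pressing down.

{"api": "play_rows", "payload": {"translation": [[-0.004,0,0.003],[-0.0035,0,0.004],[-0.003,0,0.004],[-0.003,0,0.0045],[-0.0025,0,0.005],[-0.002,0,0.005],[0,0,0.003],[0,0,0]], "delta_rot": [[0,0,0],[0,0,0],[0,0,0],[0,0,0],[0,0,0],[0,0,0],[0,0,0],[0,0,0]], "grip": [-1,-1,-1,-1,-1,-1,-1,-1]}}

```text
clock: 11.6
tool_pos: [0.5116, 0.1251, 0.1152]
eef_rot: [0.999, -0.039, 0.002, -0.001]
contact_force: [-3.2, -0.1, 34.5]
opening: 0.003
finger_force: 16.3
```

```bash
python3 - <<'E'
from h import *
tipjig()
E
```

```text
clock 11.6 tip jig mm [-47.4 -59.6  51.2] F jig [-3.2 -0.3 34.5] open 0.0 toolaxes in jig [[1.0, -0.0, 0.003], [-0.0, -1.0, 0.001], [0.003, -0.001, -1.0]]
```

It hit the hard stop at the expected height. I'll lift clear and check.

{"api": "play_rows", "payload": {"translation": [[0,0,-0.01],[0.004,0,-0.03],[0,0,-0.05],[0,0,-0.05],[0,0,-0.04],[0,0,0],[0,0,0]], "delta_rot": [[0,0,0],[0,0,0],[0,0,0],[0,0,0],[0,0,0],[0,0,0],[0,0,0]], "grip": [-1,-1,-1,-1,-1,-1,-1]}}

```text
clock: 12.48
tool_pos: [0.5138, 0.1247, 0.2912]
eef_rot: [0.999, -0.039, -0.001, 0.0]
contact_force: [-0.7, 0.8, -0.3]
opening: 0.004
finger_force: 0.0
```

```bash
python3 - <<'E'
from h import *
tipjig()
a=r.snapshot("scene");A=cv2.resize(a[180:280,215:360],None,fx=5,fy=5,interpolation=2)
c,s=np.cos(-.07787),np.sin(-.07787)
for th in(1.1,1.25,1.4):
  x,y,z=-.062*np.sin(th),-.06,.033+.062*np.cos(th)
  print(th,(proj('scene',[.56374+c*x-s*y,.1809+s*x+c*y,z])-[215,180])*5)
cv2.imwrite('pics/g.png',A)
E
```

```text
clock 12.47 tip jig mm [-45.5 -59.9 227.2] F jig [-0.8  0.8 -0.3] open 0.0 toolaxes in jig [[1.0, 0.001, -0.002], [0.001, -1.0, -0.001], [-0.002, 0.001, -1.0]]
1.1 [[545.62817447 229.11726784]]
1.25 [[549.42353487 251.44160015]]
1.4 [[551.81713398 272.69387077]]
```

View pics/g.png

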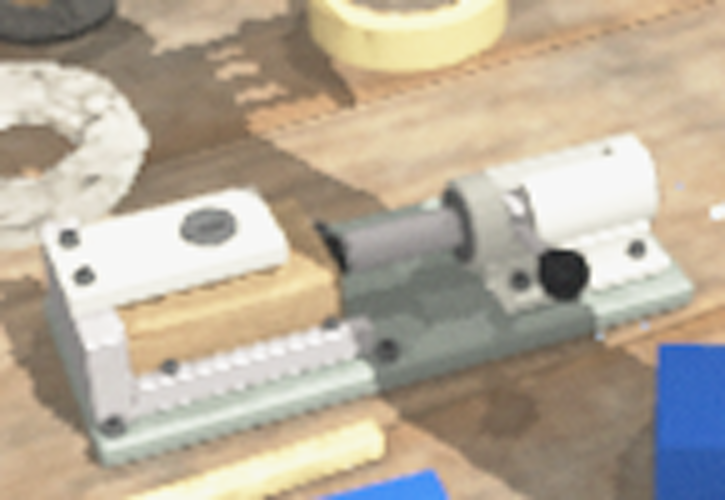

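The ball is at crop (562,275), which matches a turn of 1.40 rad. The nose presses on the block, the block is home, and the bystanders have not moved.

```bash
python3 -c "
from plant import r
print(r.finish_job())"
```

```text
the job is handed in; nothing more can be done
None
```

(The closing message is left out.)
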